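# Shut and latch the column-compartment hatch

## Task

The hatch on top of the chromatography module has been left standing open. Close it, press it fully down against its sprung buffers until it rests on the frame and, while it is held down, turn the wing knob clockwise (seen from above) until it comes to its stop, so that the hidden tongue sits behind the front edge of the frame and keeps the hatch shut. Press and turn with feeling, not with brute force, then let go; leave the things standing around where they are.

Things in the scene. Friction and masses are not known exactly. Their poses are not given: they have to be found in the camera images.
- module: Beige instrument on the bench, 400 mm deep (x), 300 wide (y), 130 high. Origin: centre of its underside; z up; front is -x and faces the robot within 0.35 rad. Its top opening is 254 x 260 mm. The hatch over it is a grey plate 262 (x) by 250 mm (y), 6 mm thick; at hatch angle 0 it lies level at module x -187 to +75 mm, its top at z = 136 mm.
- hinge (a point): Middle of the hatch's hinge line at its rear edge, module x = 75, y = 0, z = 134 mm; the line runs along y. Two sprung rubber buffers under the hatch's front push back over its last 12 mm of travel at the knob; holding it fully down takes 14 to 18 N there. Let go unlatched, it springs back up by about 8 mm (0.036 rad). Over 40 N in all between hatch or tongue and module is brute force.
- hatch (a joint): Hatch angle, rad, growing as its front rises (limit 0.8; starts 0.2 to 0.5); it stays where it is left, and 1 to 6 N at the knob push it down. Fully down, it rests on the keeper, an aluminium strip along the front of the opening (module x -194 to -165 mm, 10 mm thick). The keeper's height is adjustable and not known, so fully down is anywhere from 0 to -0.054 (0 to 12 mm lower).
- wing (a point): On the knob's axis, mid-wing, 26 mm above the plate's top; at hatch angle 0: module x = -147, y = 0, z = 162 mm (222 mm before the hinge line, 28 mm above it). x axis: along the wing to the longer end; z: away from the hatch. Black wing 56 mm long (32 + 24), 11 thick, 32 high, on a disc 62 mm across, 8 mm thick, that turns with it. Wing top 40 mm, disc top 8 mm above the plate.
- knob (a joint): Turn of the wing knob, rad, growing clockwise from above: 0 = released stop, 2.2 = latched stop; starts 0 to 0.4. It stays where it is left. Turning takes 0.05 N m, up to 0.3 N m with the tongue bearing on the keeper. At value q the longer wing end points at the angle pi + 2.2 - q, counter-clockwise from the module's +x; at 2.2 it points to the front.
- tongue (a point): Tip of the steel tongue hidden under the hatch plate, 30 mm from the knob's axis, parallel to the longer wing end. It reaches the keeper's edge at knob value 1.1 and passes under it only if the hatch is within 2 mm (at the knob) of fully down, else it jams there. Beyond 1.4 it is well behind the edge and holds the hatch, which then rests 2.5 mm (0.011 rad) above fully down.
- amber: Brown glass bottle, 62 mm diameter, 150 mm high, standing on the bench to the right of the module. Origin: centre of its underside. Bystander.
- beaker: Glass beaker, 72 mm diameter, 85 mm high, standing on the bench to the left of the module. Origin: centre of its underside. Bystander.
- jar: Small glass jar, 48 mm diameter, 70 mm high, standing on the bench to the left of the module, nearer the robot than the beaker. Origin: centre of its underside. Bystander.

How it is judged:
By the outcome, as a careful person would: the job done as asked, in the order asked, and still so for the second after the job is handed in, with the robot touching nothing.
It also fails if it takes over 54 s, if anything falls off the work surface, if the arm or the gripper's body presses on something with over 40 N, if the wrist force passes 120 N, or if a joint passes its speed limit or range.

## Robot

A 6-joint arm with a two-finger parallel gripper is mounted at the origin on the work surface. World frame = base frame: x ahead of the robot, y to its left, z up, the work surface at z = 0. Lengths are in m, angles in degrees, forces in N, time in s.
With the tool pointing down it reaches from about 0.375 to 0.9 m from the base axis. Payload 3.1 kg.
Tool frame: the origin (TCP) lies between the finger pads; the fingertips stand 22 mm ahead of it and the grasp point (between the pads) lies 3 mm ahead of it; y points along the fingers, x is the direction in which the jaws open and shut, and the axes are right-handed (so a half turn about y gives the same grasp; the last joint's range is limited). The gripper opens to 87 mm and grips with 3 to 60 N. Pads are 19 mm wide; open, the fingers measure 117 mm over their backs; the gripper's body (75 mm by 190 mm) begins 51 mm behind the grasp point.
Start: joints at [54.517, 30.224, 82.088, -0, 67.689, -10.227], TCP at [0.267, 0.565, 0.218] pointing down, gripper open.
Joint ranges: [-176.69, 176.69], [-43.24, 126.21], [12.49, 139.97], [-82, 262], [0, 151.66], [-163.58, 163.58]. Speed limits (degrees/s): [159.86, 159.86, 180, 180, 180, 180].

## Interface

Orientations are given as a 3x3 rotation matrix whose columns are the frame's x, y, z axes.
In Python, from rig import bot, imaging, workorder gives the robot as it stands. The module is installed in compiled form; this text tells all that it offers.
- The arm moves only by the tool drive_tool, never from a script. Its argument "commands" is a list of rows, each an object of numbers: "dx", "dy", "dz": the shift along the tool's x, y, z normalised to -1 to 1, where 1 is 4 cm; "wx", "wy", "wz": the turn, a rotation vector about the tool's x, y, z normalised to -1 to 1, where 1 is pi/2 rad; "grip": the finger opening in mm, from 0 to 87. In form: [{"dx": .., "dy": .., "dz": .., "wx": .., "wy": .., "wz": .., "grip": ..}, ...]. A call has 1 to 8 rows; each row shifts and turns the commanded pose from where the row before left it, along the tool's axes as they then stand; what a row does not reach is not made up. A row lasts 1/8 s, in which the tool goes at most 62.5 mm and 10.7 degrees, less where a joint would pass 70% of its speed; a pose out of reach is approached as far as the arm can. A call with a number of a shift or a turn outside -1 to 1 is refused whole. A call with a gripper value outside its range is refused whole. The fingers move at their own pace and stop on an object; the grip force is fixed at half the most. Time passes only in rows, so rows that do not move let the fingers close. It gives the time, the measured TCP pose, the force and the opening at its end, in the units of the state.
- bot.read_state(): the state, without advancing time (a new reading comes with each control period).
- imaging.capture(name): name is "scene" or "top"; returns (picture, depth): 420x560x3 uint8, red, green, blue; 420x560 float32, m along the optical axis (not along the pixel's ray), 0 where there is no reading.
- imaging.get_calibration(name): a dict with "mtx" (3x3 intrinsics, pixels), "world_to_cam" (4x4, takes a point from world to camera coordinates). Camera axes: x right, y down, z forward; pixel columns grow to the right and rows downward; lengths in m; the calibration is good to about 2 mm. A picture is of the moment at which its call begins. get_calibration takes no time and is no camera call.
- workorder.hand_in(): hands the job in, once; it reports no verdict.
The state is a dict: "time_s": time; "joint_positions": joint angles; "qvel": joint speeds; "tau": joint torques, N m; "position": TCP position; "tcp_rot": TCP orientation; "force": force on the tool from outside, world axes, zero at the start; "moment": the same for the moment, N m; "opening": opening from 0.0 (shut) to 1.0 (fully open).
Only numpy, scipy, OpenCV 4.12 (cv2) and the standard library are available. Lean on these libraries where they do the work, as an engineer would, in place of code of your own. Each camera call takes 0.05 s, during which the arm holds its last target. There are 200 camera calls.

## Working session

There is one attempt and no reset: what is moved stays moved. The work goes in short steps, Python scripts to look and compute and a tool call to move; the robot and the scene stay as the last step left them, time stands still between calls to the robot, and variables do not carry over. Pictures are saved under pics/ and viewed, on a budget of 10 in all, crops included, one or two more only if the job needs it, and the job is handed in when it is done.

Besides the shell and the picture viewer there is one more tool, called after ">>>" by a JSON object that holds its "op" and its "data", one argument or row to a line. drive_tool: Moves the arm, as the interface text tells. Its arguments: {"type":"object","properties":{"commands":{"type":"array"}},"required":["commands"]}

```bash
mkdir -p pics; cat > h.py <<'E'
import numpy as np, cv2
from rig import bot, imaging, workorder
def cap(n):
    p,d=imaging.capture(n); c=imaging.get_calibration(n)
    K=np.array(c["mtx"]);T=np.array(c["world_to_cam"])
    v,u=np.mgrid[0:420,0:560]
    P=np.stack([(u-K[0,2])/K[0,0]*d,(v-K[1,2])/K[1,1]*d,d],-1)
    W=(P-T[:3,3])@T[:3,:3]
    W[d==0]=np.nan
    return p,d,W
E
python3 - <<'E'
from h import *
s=bot.read_state();print(s)
ims=[]
for n in("scene","top"):
    p,d,W=cap(n);np.savez(n+".npz",p=p,d=d,W=W);ims.append(p)
    c=imaging.get_calibration(n);T=np.array(c["world_to_cam"]);print(n,-T[:3,:3].T@T[:3,3],(d>0).mean())
    cv2.imwrite(f"pics/{n}0.png",p[...,::-1])
E
```

```text
{'time_s': 0.0, 'joint_positions': array([ 5.45174745e+01,  3.02803753e+01,  8.21567041e+01, -1.61334095e-03,
        6.76890989e+01, -1.02288580e+01]), 'qvel': array([ 0.00328223, -0.01197089,  0.12864179,  0.02055096, -0.11624853,
        0.03060985]), 'tau': array([ 5.38171607e-04, -4.40034628e+01, -1.76594728e+01,  6.32765167e-02,
        5.83184778e-02, -1.65400597e-04]), 'position': array([0.26619686, 0.56465061, 0.21735477]), 'tcp_rot': array([[ 4.26615574e-01, -1.25707935e-03, -9.04432182e-01],
       [ 9.04430448e-01, -1.80837651e-03,  4.26617269e-01],
       [-2.17184567e-03, -9.99997575e-01,  3.65459259e-04]]), 'force': array([-1.26682609, -0.36509687,  0.60078348]), 'moment': array([-0.04428073,  0.02169812,  0.01986358]), 'opening': 1.0034973840515184}
scene [1.30222655 0.16010744 0.6673445 ] 0.9959268707482993
top [0.41165195 0.04532673 1.3706936 ] 0.995875850340136
```

View pics/scene0.png

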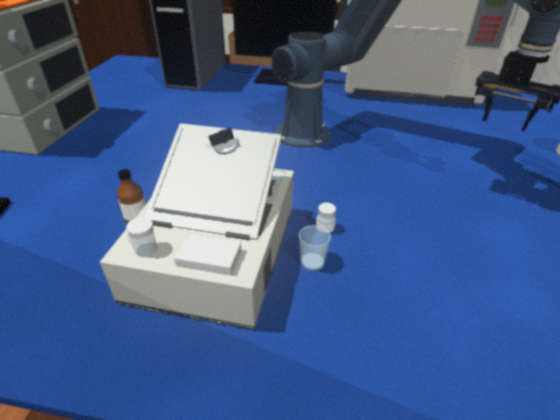

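View pics/top0.png

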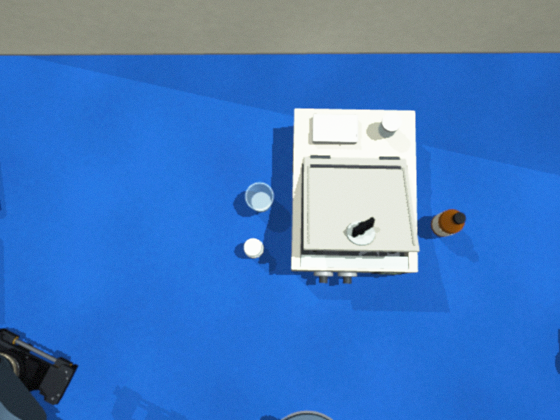

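The scene view shows the hatch open with the knob at about (222,140). The top view shows the module at about (292–417, 110–272), the wing at (362,227), the amber bottle at (448,223), the beaker at (260,197) and the jar at (254,248). World +x is up in the picture and +y is left.

```bash
cat > meas.py <<'E'
from h import *
def module(W):
    m=(abs(W[...,2]-.130)<.006)&(W[...,0]>.2)&(W[...,0]<1.2)&(abs(W[...,1])<.5)
    m=cv2.morphologyEx(m.astype(np.uint8),cv2.MORPH_OPEN,np.ones((3,3)))>0
    n,l,st,_=cv2.connectedComponentsWithStats(m.astype(np.uint8));k=[i for i in range(1,n) if st[i,4]>60]
    m=np.isin(l,k)
    return cv2.minAreaRect(W[m][:,:2].astype(np.float32)),m
if __name__=="__main__":
    z=np.load("top.npz");p,W=z["p"],z["W"]
    r,m=module(W);print("rect",r,cv2.boxPoints(r),np.median(W[m][:,2]),m.sum())
    zs=np.load("scene.npz")
    for n,q in(("top",z),("scene",zs)):
        p,W=q["p"].astype(int),q["W"]
        b=(p.max(-1)<70)&(W[...,2]>.15)&(W[...,2]<.4)&(W[...,0]>.35)&(W[...,0]<.9)&(abs(W[...,1])<.3)
        v,u=np.where(b);print(n,"black",b.sum(),u.mean(),v.mean())
        X=W[b];print(np.nanmedian(X,0),X.min(0),X.max(0))
        print(np.c_[u,v,X.round(3)][::max(1,len(u)//20)].tolist())
    W=z["W"]; pts=W[175:215,315:400].reshape(-1,3)
    c=pts.mean(0);n=np.linalg.svd(pts-c,full_matrices=False)[2][2];n*=np.sign(n[2]);print("plane",c,n,"resid",np.std((pts-c)@n))
E
python3 meas.py
```

```text
rect ((0.659098207950592, -0.1172294169664383), (0.3012598752975464, 0.4016781151294708), 88.7188720703125) [[ 0.45494157 -0.26333132]
 [ 0.8565193  -0.27231207]
 [ 0.86325485  0.02887249]
 [ 0.46167713  0.03785324]] 0.12969786670995886 6575
top black 193 362.33678756476684 227.07253886010363
[ 0.54503591 -0.11365563  0.26589969] [ 0.52716581 -0.13897458  0.24408225] [ 0.56554466 -0.09298177  0.27599344]
[[371.0, 218.0, 0.566, -0.134, 0.262], [371.0, 220.0, 0.561, -0.133, 0.266], [372.0, 221.0, 0.559, -0.136, 0.263], [369.0, 222.0, 0.556, -0.129, 0.267], [364.0, 223.0, 0.554, -0.118, 0.27], [359.0, 224.0, 0.552, -0.108, 0.265], [368.0, 224.0, 0.552, -0.127, 0.265], [362.0, 225.0, 0.549, -0.113, 0.272], [371.0, 225.0, 0.552, -0.136, 0.251], [364.0, 226.0, 0.547, -0.118, 0.268], [357.0, 227.0, 0.545, -0.102, 0.271], [366.0, 227.0, 0.547, -0.124, 0.254], [357.0, 228.0, 0.542, -0.102, 0.275], [366.0, 228.0, 0.545, -0.124, 0.254], [359.0, 229.0, 0.541, -0.107, 0.269], [354.0, 230.0, 0.538, -0.095, 0.275], [363.0, 230.0, 0.539, -0.116, 0.264], [360.0, 231.0, 0.538, -0.11, 0.259], [358.0, 2
[... 924 characters left out ...]
0, 0.554, -0.116, 0.25], [211.0, 140.0, 0.568, -0.132, 0.253], [219.0, 140.0, 0.554, -0.118, 0.247], [212.0, 141.0, 0.563, -0.131, 0.248], [220.0, 141.0, 0.549, -0.118, 0.242], [215.0, 142.0, 0.555, -0.128, 0.242], [217.0, 143.0, 0.553, -0.124, 0.239]]Traceback (most recent call last):
  File "meas.py", line 19, in <module>
    c=pts.mean(0);n=np.linalg.svd(pts-c,full_matrices=False)[2][2];n*=np.sign(n[2]);print("plane",c,n,"resid",np.std((pts-c)@n))
                    ~~~~~~~~~~~~~^^^^^^^^^^^^^^^^^^^^^^^^^^^
    u, s, vh = gufunc(a, signature=signature)
               ~~~~~~^^^^^^^^^^^^^^^^^^^^^^^^
    raise LinAlgError("SVD did not converge")
numpy.linalg.LinAlgError: SVD did not converge
```

```bash
python3 - <<'E'
from h import *
W=np.load("top.npz")["W"]
pts=W[175:210,320:395].reshape(-1,3);pts=pts[np.isfinite(pts).all(1)]
for _ in range(2):
    c=pts.mean(0);n=np.linalg.svd(pts-c,full_matrices=False)[2][2];n*=np.sign(n[2]);e=(pts-c)@n;pts=pts[abs(e)<.006]
print(c,n,np.std(e),len(pts))
th=np.arctan2(-n[0],n[2]) if 0 else np.arctan2(np.hypot(n[0],n[1]),n[2]);print("angle",th,n)
a=np.radians(-1.28);ex=np.array([np.cos(a),np.sin(a)]);H=np.array([.6591,-.1172])+.075*ex
print("hinge",H,"wing",H-ex*(.222*np.cos(th)+.028*np.sin(th)),.134+.222*np.sin(th)+.028*np.cos(th))
for x in(.52,.53,.54):
  print(x,"plate z at y=-.05:",c[2]-(n[0]*(x-c[0])+n[1]*(-.05-c[1]))/n[2])
E
```

```text
[ 0.63831339 -0.11602088  0.18272139] [ 0.44025918 -0.0107931   0.89780586] 0.0018677705996255644 2609
angle 0.4560346415493633 [ 0.44025918 -0.0107931   0.89780586]
hinge [ 0.73408129 -0.11887538] wing [ 0.52249024 -0.1141476 ] 0.2569054674880823
0.52 plate z at y=-.05: 0.24153268414142384
0.53 plate z at y=-.05: 0.2366289605499979
0.54 plate z at y=-.05: 0.231725236958572
```

>>> {"op": "drive_tool", "data": {
  "commands": [
    {"dy": -1, "wy": 0.111, "grip": 0},
    {"dy": -1, "wy": 0.111, "grip": 0},
    {"dy": -0.5, "wy": 0.111, "grip": 0},
    {"dz": -1, "dx": -0.2, "grip": 0},
    {"dz": -1, "dx": -0.2, "grip": 0},
    {"dz": -1, "dx": -0.2, "grip": 0},
    {"dz": -1, "dx": -0.2, "grip": 0},
    {"dz": -1, "dx": -0.2, "grip": 0}
  ]
}}

```text
schema error: expected keys dx, dy, dz, wx, wy, wz, grip
```

>>> {"op": "drive_tool", "data": {
  "commands": [
    {"dz": -1, "dx": -0.2, "grip": 0},
    {"dz": -1, "dx": -0.2, "grip": 0},
    {"dz": -1, "dx": -0.2, "grip": 0},
    {"dz": -1, "dx": -0.2, "grip": 0},
    {"dz": -1, "dx": -0.2, "grip": 0},
    {"dz": -1, "dx": -0.2, "grip": 0},
    {"dz": -1, "dx": -0.2, "grip": 0},
    {"dz": -1, "dx": -0.2, "grip": 0}
  ]
}}

```text
schema error: expected keys dx, dy, dz, wx, wy, wz, grip
```

>>> {"op": "drive_tool", "data": {
  "commands": [
    {"dx": 0, "dy": -1, "dz": 0, "wx": 0, "wy": 0.111, "wz": 0, "grip": 0},
    {"dx": 0, "dy": -1, "dz": 0, "wx": 0, "wy": 0.111, "wz": 0, "grip": 0},
    {"dx": 0, "dy": -0.5, "dz": 0, "wx": 0, "wy": 0.111, "wz": 0, "grip": 0},
    {"dx": -0.2, "dy": 0, "dz": -1, "wx": 0, "wy": 0, "wz": 0, "grip": 0},
    {"dx": -0.2, "dy": 0, "dz": -1, "wx": 0, "wy": 0, "wz": 0, "grip": 0},
    {"dx": -0.2, "dy": 0, "dz": -1, "wx": 0, "wy": 0, "wz": 0, "grip": 0},
    {"dx": -0.2, "dy": 0, "dz": -1, "wx": 0, "wy": 0, "wz": 0, "grip": 0},
    {"dx": -0.2, "dy": 0, "dz": -1, "wx": 0, "wy": 0, "wz": 0, "grip": 0}
  ]
}}

```text
time_s: 1.1
position: [0.3479, 0.3767, 0.318]
tcp_rot: [[0.821, -0.001, -0.57], [0.57, -0.001, 0.821], [-0.001, -1.0, -0.0]]
force: [0.7, 0.2, -0.0]
opening: 0.171
```

>>> {"op": "drive_tool", "data": {
  "commands": [
    {"dx": -0.2, "dy": 0, "dz": -1, "wx": 0, "wy": 0, "wz": 0, "grip": 0},
    {"dx": -0.2, "dy": 0, "dz": -1, "wx": 0, "wy": 0, "wz": 0, "grip": 0},
    {"dx": -0.2, "dy": 0, "dz": -1, "wx": 0, "wy": 0, "wz": 0, "grip": 0},
    {"dx": -0.2, "dy": 0, "dz": -1, "wx": 0, "wy": 0, "wz": 0, "grip": 0},
    {"dx": -0.2, "dy": 0, "dz": -1, "wx": 0, "wy": 0, "wz": 0, "grip": 0},
    {"dx": -0.2, "dy": 0, "dz": -1, "wx": 0, "wy": 0, "wz": 0, "grip": 0},
    {"dx": -0.2, "dy": 0, "dz": -1, "wx": 0, "wy": 0, "wz": 0, "grip": 0},
    {"dx": -0.2, "dy": 0, "dz": -1, "wx": 0, "wy": 0, "wz": 0, "grip": 0}
  ]
}}

```text
time_s: 2.1
position: [0.4778, 0.0776, 0.318]
tcp_rot: [[0.821, -0.001, -0.57], [0.57, 0.0, 0.821], [-0.0, -1.0, 0.001]]
force: [0.2, -0.8, 0.6]
opening: 0.008
```

>>> {"op": "drive_tool", "data": {
  "commands": [
    {"dx": -0.2, "dy": 0, "dz": -1, "wx": 0, "wy": 0, "wz": 0, "grip": 0},
    {"dx": -0.2, "dy": 0, "dz": -1, "wx": 0, "wy": 0, "wz": 0, "grip": 0},
    {"dx": -0.2, "dy": 0, "dz": -1, "wx": 0, "wy": 0, "wz": 0, "grip": 0},
    {"dx": -0.15, "dy": 0, "dz": -0.4, "wx": 0, "wy": 0, "wz": 0, "grip": 0},
    {"dx": 0, "dy": 0.5, "dz": 0, "wx": 0, "wy": 0, "wz": 0, "grip": 0},
    {"dx": 0, "dy": 0.5, "dz": 0, "wx": 0, "wy": 0, "wz": 0, "grip": 0},
    {"dx": 0, "dy": 0.2, "dz": 0, "wx": 0, "wy": 0, "wz": 0, "grip": 0}
  ]
}}

```text
time_s: 2.98
position: [0.5293, -0.0491, 0.269]
tcp_rot: [[0.821, -0.003, -0.571], [0.571, 0.001, 0.821], [-0.002, -1.0, 0.003]]
force: [0.1, 0.6, -1.0]
opening: 0.009
```

>>> {"op": "drive_tool", "data": {
  "commands": [
    {"dx": 0, "dy": 0.2, "dz": 0, "wx": 0, "wy": 0, "wz": 0, "grip": 0},
    {"dx": 0, "dy": 0.2, "dz": 0, "wx": 0, "wy": 0, "wz": 0, "grip": 0},
    {"dx": 0, "dy": 0.2, "dz": 0, "wx": 0, "wy": 0, "wz": 0, "grip": 0},
    {"dx": 0, "dy": 0.2, "dz": 0, "wx": 0, "wy": 0, "wz": 0, "grip": 0}
  ]
}}

```text
time_s: 3.48
position: [0.5308, -0.05, 0.238]
tcp_rot: [[0.821, 0.0, -0.57], [0.57, -0.0, 0.821], [0.0, -1.0, -0.0]]
force: [0.2, -0.8, -0.5]
opening: 0.005
```

```bash
python3 - <<'E'
from h import *
p,d,W=cap("scene");cv2.imwrite("pics/s1.png",cv2.resize(p[60:270,100:380,::-1],None,fx=2.5,fy=2.5))
print(bot.read_state()["force"])
E
```

```text
[ 1.37987801 -0.67540762  0.46136705]
```

View pics/s1.png

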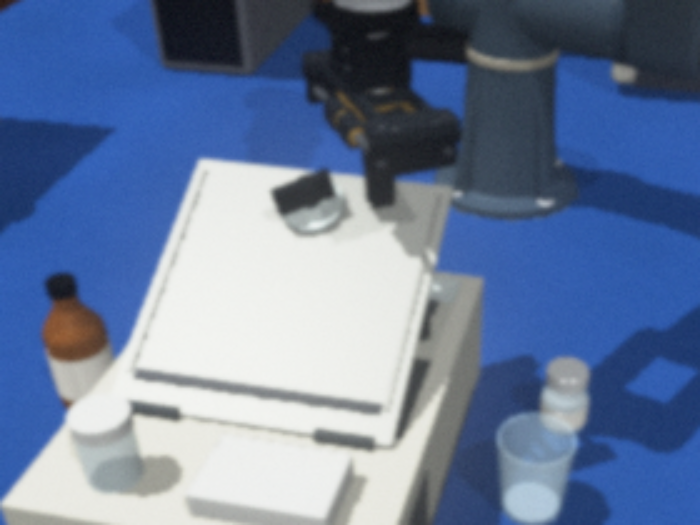

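The scene crop shows the closed fingertips at (380,205), on the plate beside the knob at (310,205) and clear of it. I'll keep going down gently.

>>> {"op": "drive_tool", "data": {
  "commands": [
    {"dx": 0, "dy": 0.2, "dz": 0, "wx": 0, "wy": 0, "wz": 0, "grip": 0},
    {"dx": 0, "dy": 0.2, "dz": 0, "wx": 0, "wy": 0, "wz": 0, "grip": 0},
    {"dx": 0, "dy": 0.2, "dz": 0, "wx": 0, "wy": 0, "wz": 0, "grip": 0}
  ]
}}

```text
time_s: 3.9
position: [0.5306, -0.05, 0.2139]
tcp_rot: [[0.821, -0.0, -0.57], [0.57, -0.0, 0.821], [-0.0, -1.0, 0.0]]
force: [-0.4, 0.1, 1.7]
opening: 0.01
```

>>> {"op": "drive_tool", "data": {
  "commands": [
    {"dx": 0, "dy": 0.2, "dz": 0, "wx": 0, "wy": 0, "wz": 0, "grip": 0},
    {"dx": 0, "dy": 0.2, "dz": 0, "wx": 0, "wy": 0, "wz": 0, "grip": 0}
  ]
}}

```text
time_s: 4.15
position: [0.5306, -0.05, 0.1978]
tcp_rot: [[0.821, -0.0, -0.57], [0.57, 0.0, 0.821], [-0.0, -1.0, 0.0]]
force: [-0.3, 0.1, 1.4]
opening: 0.012
```

>>> {"op": "drive_tool", "data": {
  "commands": [
    {"dx": 0, "dy": 0.2, "dz": 0, "wx": 0, "wy": 0, "wz": 0, "grip": 0},
    {"dx": 0, "dy": 0.2, "dz": 0, "wx": 0, "wy": 0, "wz": 0, "grip": 0},
    {"dx": 0, "dy": 0.2, "dz": 0, "wx": 0, "wy": 0, "wz": 0, "grip": 0}
  ]
}}

```text
time_s: 4.53
position: [0.5306, -0.05, 0.1738]
tcp_rot: [[0.821, -0.0, -0.57], [0.57, 0.0, 0.821], [-0.0, -1.0, 0.0]]
force: [-0.2, -0.2, 2.4]
opening: 0.006
```

>>> {"op": "drive_tool", "data": {
  "commands": [
    {"dx": 0, "dy": 0.1, "dz": 0, "wx": 0, "wy": 0, "wz": 0, "grip": 0}
  ]
}}

```text
time_s: 4.65
position: [0.5303, -0.05, 0.1696]
tcp_rot: [[0.821, -0.001, -0.57], [0.57, 0.0, 0.821], [-0.001, -1.0, 0.001]]
force: [-0.9, 0.1, 1.8]
opening: 0.006
```

>>> {"op": "drive_tool", "data": {
  "commands": [
    {"dx": 0, "dy": 0.1, "dz": 0, "wx": 0, "wy": 0, "wz": 0, "grip": 0}
  ]
}}

```text
time_s: 4.78
position: [0.5307, -0.05, 0.1661]
tcp_rot: [[0.821, -0.0, -0.57], [0.57, 0.0, 0.821], [-0.0, -1.0, 0.0]]
force: [-1.1, 0.7, 1.3]
opening: 0.003
```

>>> {"op": "drive_tool", "data": {
  "commands": [
    {"dx": 0, "dy": 0.1, "dz": 0, "wx": 0, "wy": 0, "wz": 0, "grip": 0}
  ]
}}

```text
time_s: 4.9
position: [0.5307, -0.05, 0.1622]
tcp_rot: [[0.821, 0.0, -0.57], [0.57, -0.0, 0.821], [0.0, -1.0, -0.0]]
force: [-1.0, 0.3, 1.1]
opening: 0.006
```

>>> {"op": "drive_tool", "data": {
  "commands": [
    {"dx": 0, "dy": 0.05, "dz": 0, "wx": 0, "wy": 0, "wz": 0, "grip": 0}
  ]
}}

```text
time_s: 5.03
position: [0.5306, -0.05, 0.1601]
tcp_rot: [[0.821, -0.0, -0.57], [0.57, 0.0, 0.821], [-0.0, -1.0, 0.0]]
force: [-0.4, -0.8, 1.7]
opening: 0.006
```

>>> {"op": "drive_tool", "data": {
  "commands": [
    {"dx": 0, "dy": 0.05, "dz": 0, "wx": 0, "wy": 0, "wz": 0, "grip": 0}
  ]
}}

```text
time_s: 5.15
position: [0.5307, -0.05, 0.1583]
tcp_rot: [[0.821, 0.0, -0.57], [0.57, -0.0, 0.821], [0.0, -1.0, -0.0]]
force: [-0.3, -1.0, 1.6]
opening: 0.002
```

>>> {"op": "drive_tool", "data": {
  "commands": [
    {"dx": 0, "dy": 0.05, "dz": 0, "wx": 0, "wy": 0, "wz": 0, "grip": 0}
  ]
}}

```text
time_s: 5.28
position: [0.5307, -0.05, 0.1563]
tcp_rot: [[0.821, 0.0, -0.57], [0.57, -0.0, 0.821], [0.0, -1.0, -0.0]]
force: [-1.1, 0.6, 2.0]
opening: 0.003
```

```bash
python3 - <<'E'
from h import *
p,d,W=cap("scene");cv2.imwrite("pics/s2.png",cv2.resize(p[60:270,100:380,::-1],None,fx=2.5,fy=2.5))
for f in ("top",):
    p,d,W=cap(f)
    pts=W[170:205,320:350].reshape(-1,3);pts=pts[np.isfinite(pts).all(1)]
    c=np.median(pts,0);pts=pts[abs(pts[:,2]-c[2])<.03];A=np.c_[pts-c,np.ones(len(pts))][:,[0,1,3]]
    s=np.linalg.lstsq(A,pts[:,2],rcond=None)[0];print(c,s,"angle",-np.arctan(s[0]))
print(bot.read_state()["force"])
E
```

```text
[ 0.65775965 -0.06011312  0.1449489 ] [-0.10718366  0.00468735  0.14473909] angle 0.10677601446422944
[-0.91525661  0.29369505  0.69628291]
```

View pics/s2.png

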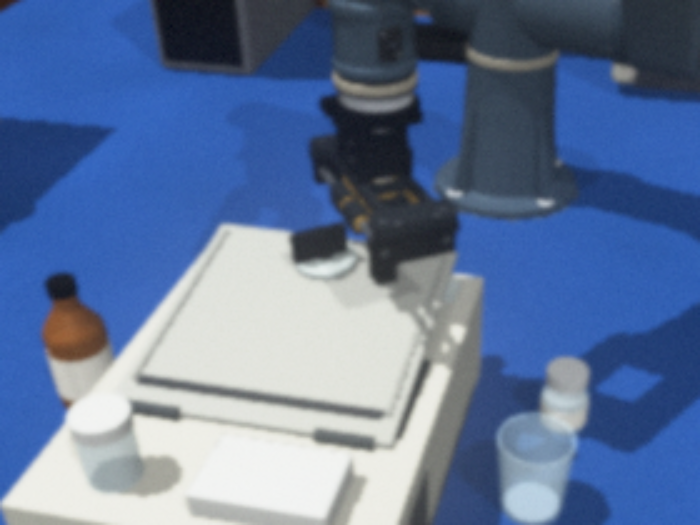

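The hatch angle is now about 0.107. The scene crop shows the finger at (385,275) beside the knob at (320,255). The heights suggest the closed fingertip reaches less far than stated, so I'm measuring it.

```bash
python3 - <<'E'
from h import *
p,d,W=cap("scene")
# finger crop pixel (385,275)/2.5 + (100,60) -> (254,170)
for v in range(150,184,2):
    print(v,[(int(p[v,u].max()),*(W[v,u].round(3).tolist())) for u in (250,254,258)])
p,d,W=cap("top");cv2.imwrite("pics/t2.png",cv2.resize(p[140:290,270:450,::-1],None,fx=3.5,fy=3.5))
b=(p.max(-1)<70)&(W[...,2]>.15)&(W[...,0]>.4)&(W[...,0]<.6)&(W[...,2]<.21);v,u=np.where(b);print(b.sum(),W[b].min(0) if b.any() else 0,W[b].max(0) if b.any() else 0)
E
```

```text
150 [(63, 0.623, -0.027, 0.271), (65, 0.627, -0.018, 0.274), (70, 0.621, -0.011, 0.271)]
152 [(59, 0.627, -0.026, 0.268), (57, 0.626, -0.018, 0.269), (56, 0.622, -0.011, 0.267)]
154 [(56, 0.628, -0.026, 0.264), (54, 0.626, -0.019, 0.264), (46, 0.618, -0.012, 0.26)]
156 [(49, 0.631, -0.026, 0.261), (50, 0.625, -0.019, 0.258), (45, 0.621, -0.011, 0.257)]
158 [(48, 0.63, -0.026, 0.256), (49, 0.623, -0.02, 0.253), (47, 0.611, -0.014, 0.246)]
160 [(50, 0.622, -0.029, 0.246), (70, 0.618, -0.021, 0.245), (47, 0.612, -0.014, 0.242)]
162 [(50, 0.622, -0.029, 0.241), (65, 0.618, -0.021, 0.239), (49, 0.613, -0.014, 0.237)]
164 [(51, 0.625, -0.028, 0.238), (51, 0.62, -0.021, 0.236), (54, 0.613, -0.014, 0.233)]
166 [(54, 0.625, -0.028, 0.233), (55, 0.618, -0.021, 0.23), (72, 0.532, -0.034, 0.176)]
168 [(48, 0.543, -0.051, 0.175), (48, 0.538, -0.043, 0.173), (77, 0.533, -0.034, 0.171)]
170 [(61, 0.543, -0.052, 0.169), (51, 0.539, -0.043, 0.168), (73, 0.531, -0.035, 0.164)]
172 [(94, 0.543, -0.052, 0.164), (69, 0.541, -0.043, 0.163), (92, 0.53, -0.035, 0.158)]
174 [(164, 0.542, -0.052, 0.157), (132, 0.543, -0.042, 0.159), (121, 0.54, -0.033, 0.159)]
176 [(202, 0.549, -0.051, 0.156), (190, 0.548, -0.041, 0.157), (131, 0.546, -0.032, 0.157)]
178 [(203, 0.554, -0.049, 0.154), (195, 0.555, -0.039, 0.156), (132, 0.551, -0.031, 0.154)]
180 [(210, 0.564, -0.047, 0.155), (218, 0.562, -0.037, 0.155), (155, 0.56, -0.028, 0.155)]
182 [(224, 0.571, -0.045, 0.154), (225, 0.567, -0.036, 0.153), (182, 0.567, -0.027, 0.154)]
46 [ 0.56828441 -0.37272975  0.15002728] [ 0.59239248 -0.34916617  0.15598938]
```

View pics/t2.png

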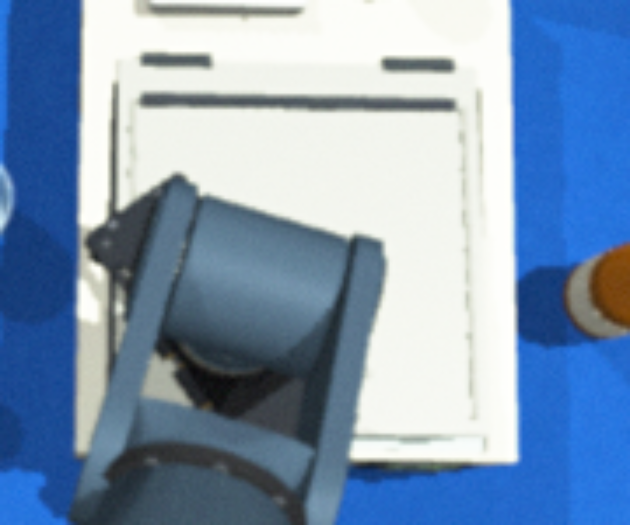

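The finger's lower edge measures z≈0.157, the same as the TCP height, so closed tips stand about level with the TCP. The top crop shows the arm over the knob, with the hatch and module edges parallel. I'll carry on down to the buffers.

>>> {"op": "drive_tool", "data": {
  "commands": [
    {"dx": 0, "dy": 0.1, "dz": 0, "wx": 0, "wy": 0, "wz": 0, "grip": 0},
    {"dx": 0, "dy": 0.1, "dz": 0, "wx": 0, "wy": 0, "wz": 0, "grip": 0},
    {"dx": 0, "dy": 0.05, "dz": 0, "wx": 0, "wy": 0, "wz": 0, "grip": 0}
  ]
}}

```text
time_s: 5.85
position: [0.5304, -0.05, 0.146]
tcp_rot: [[0.821, -0.001, -0.57], [0.57, 0.0, 0.821], [-0.001, -1.0, 0.0]]
force: [-1.4, -0.2, 2.9]
opening: 0.005
```

>>> {"op": "drive_tool", "data": {
  "commands": [
    {"dx": 0, "dy": 0.05, "dz": 0, "wx": 0, "wy": 0, "wz": 0, "grip": 0}
  ]
}}

```text
time_s: 5.98
position: [0.5305, -0.05, 0.1441]
tcp_rot: [[0.821, -0.0, -0.57], [0.57, 0.0, 0.821], [-0.0, -1.0, 0.0]]
force: [-1.4, 0.1, 0.5]
opening: 0.003
```

>>> {"op": "drive_tool", "data": {
  "commands": [
    {"dx": 0, "dy": 0.05, "dz": 0, "wx": 0, "wy": 0, "wz": 0, "grip": 0}
  ]
}}

```text
time_s: 6.1
position: [0.5306, -0.05, 0.1422]
tcp_rot: [[0.821, -0.0, -0.57], [0.57, 0.0, 0.821], [-0.0, -1.0, 0.0]]
force: [-0.7, 0.3, 1.3]
opening: 0.008
```

>>> {"op": "drive_tool", "data": {
  "commands": [
    {"dx": 0, "dy": 0.05, "dz": 0, "wx": 0, "wy": 0, "wz": 0, "grip": 0}
  ]
}}

```text
time_s: 6.22
position: [0.5306, -0.0499, 0.1402]
tcp_rot: [[0.821, -0.0, -0.57], [0.57, 0.0, 0.821], [-0.0, -1.0, 0.0]]
force: [-1.4, -0.6, 3.4]
opening: 0.006
```

>>> {"op": "drive_tool", "data": {
  "commands": [
    {"dx": 0, "dy": 0.05, "dz": 0, "wx": 0, "wy": 0, "wz": 0, "grip": 0}
  ]
}}

```text
time_s: 6.35
position: [0.5305, -0.05, 0.1385]
tcp_rot: [[0.821, -0.0, -0.57], [0.57, 0.0, 0.821], [-0.0, -1.0, 0.0]]
force: [-2.8, -0.1, 4.9]
opening: 0.004
```

>>> {"op": "drive_tool", "data": {
  "commands": [
    {"dx": 0, "dy": 0.05, "dz": 0, "wx": 0, "wy": 0, "wz": 0, "grip": 0}
  ]
}}

```text
time_s: 6.48
position: [0.5305, -0.05, 0.1367]
tcp_rot: [[0.821, -0.0, -0.57], [0.57, -0.0, 0.821], [-0.0, -1.0, 0.0]]
force: [-2.1, 0.2, 6.9]
opening: 0.004
```

>>> {"op": "drive_tool", "data": {
  "commands": [
    {"dx": 0, "dy": 0.05, "dz": 0, "wx": 0, "wy": 0, "wz": 0, "grip": 0}
  ]
}}

```text
time_s: 6.6
position: [0.5305, -0.05, 0.135]
tcp_rot: [[0.821, -0.0, -0.57], [0.57, -0.0, 0.821], [-0.0, -1.0, 0.0]]
force: [-3.0, -0.8, 10.1]
opening: 0.001
```

>>> {"op": "drive_tool", "data": {
  "commands": [
    {"dx": 0, "dy": -1, "dz": 0, "wx": 0, "wy": 0, "wz": 0, "grip": 0},
    {"dx": 0, "dy": -1, "dz": 0, "wx": 0, "wy": 0, "wz": 0, "grip": 45},
    {"dx": 0, "dy": -0.3, "dz": 0, "wx": 0, "wy": 0, "wz": 0, "grip": 45},
    {"dx": 0, "dy": 0, "dz": 0, "wx": 0, "wy": 0, "wz": 0, "grip": 45}
  ]
}}

```text
time_s: 7.1
position: [0.5311, -0.0501, 0.2265]
tcp_rot: [[0.821, 0.002, -0.57], [0.57, -0.0, 0.821], [0.001, -1.0, -0.001]]
force: [-0.2, 1.0, -0.9]
opening: 0.262
```

```bash
python3 - <<'E'
from h import *
p,d,W=cap("scene");cv2.imwrite("pics/s3.png",cv2.resize(p[110:220,180:300,::-1],None,fx=5,fy=5))
print(bot.read_state()["force"])
b=(p.max(-1)<75)&(W[...,2]>.14)&(W[...,2]<.195)&(W[...,0]>.45)&(W[...,0]<.6)&(W[...,1]<-.07)&(W[...,1]>-.2)
v,u=np.where(b);X=W[b];print(len(u),u.min(),u.max(),v.min(),v.max(),X.mean(0),X.min(0),X.max(0))
xy=X[:,:2]-np.median(X[:,:2],0);_,s,vt=np.linalg.svd(xy,full_matrices=False);t=xy@vt[0];print("dir",vt[0],np.degrees(np.arctan2(vt[0][1],vt[0][0])),t.min(),t.max(),np.median(X,0))
# plate
z=W[150:175,200:225]; 
ok=(p.min(-1)>120)&(W[...,2]>.12)&(W[...,2]<.16)&(abs(W[...,0]-.62)<.09)&(abs(W[...,1]+.12)<.08)
P=W[ok];A=np.c_[P[:,0]-.6,P[:,1]+.12,np.ones(len(P))];print("plate slope",np.linalg.lstsq(A,P[:,2],rcond=None)[0],len(P))
E
```

```text
[ 0.16506152  0.03232259 -0.63160484]
205 219 238 157 169 [ 0.51913971 -0.11230057  0.16704441] [ 0.50282238 -0.13391192  0.15090804] [ 0.53341656 -0.09136051  0.1807126 ]
dir [ 0.53707129 -0.84353686] -57.515509684844474 -0.025405987503628692 0.024260161172258186 [ 0.51983039 -0.11193996  0.16721017]
plate slope [-0.02974477  0.0025991   0.13871441] 3263
```

View pics/s3.png

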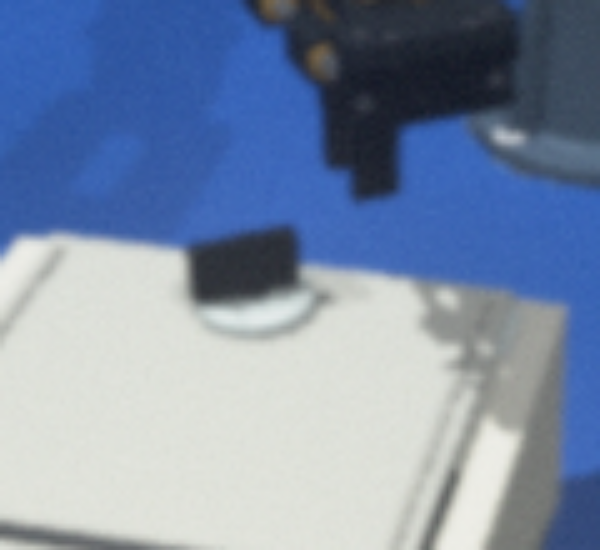

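The scene crop shows the hatch closed onto its buffers. The wing is at crop (245,265), with its axis measured at about (0.513,-0.113) as the module pose predicts, and the gripper is clear above. Next I move over the wing.

>>> {"op": "drive_tool", "data": {
  "commands": [
    {"dx": -0.635, "dy": 0, "dz": -0.52, "wx": 0, "wy": 0.02, "wz": 0, "grip": 45},
    {"dx": -0.635, "dy": 0, "dz": -0.52, "wx": 0, "wy": 0, "wz": 0, "grip": 45},
    {"dx": 0, "dy": 0, "dz": 0, "wx": 0, "wy": 0, "wz": 0, "grip": 45}
  ]
}}

```text
time_s: 7.52
position: [0.5104, -0.1141, 0.2244]
tcp_rot: [[0.841, -0.003, -0.542], [0.542, 0.001, 0.841], [-0.002, -1.0, 0.003]]
force: [0.4, 0.7, 0.5]
opening: 0.506
```

```bash
python3 - <<'E'
from h import *
p,d,W=cap("scene");cv2.imwrite("pics/s4.png",cv2.resize(p[90:200,170:290,::-1],None,fx=5,fy=5))
b=(p.max(-1)<80)&(W[...,2]>.182)&(W[...,2]<.26)&(W[...,0]>.4)&(W[...,0]<.65)&(abs(W[...,1]+.113)<.09)
for y0 in np.arange(-.19,-.03,.01):
    c=b&(abs(W[...,1]-y0)<.005)
    if c.sum()>2: i=np.argmin(np.where(c,W[...,2],9)); print(round(y0,3),c.sum(),np.unravel_index(i,c.shape),W.reshape(-1,3)[i].round(3))
E
```

```text
-0.13 17 (np.int64(134), np.int64(222)) [ 0.494 -0.131  0.231]
-0.1 47 (np.int64(144), np.int64(230)) [ 0.537 -0.098  0.231]
-0.09 40 (np.int64(144), np.int64(232)) [ 0.535 -0.094  0.23 ]
```

View pics/s4.png

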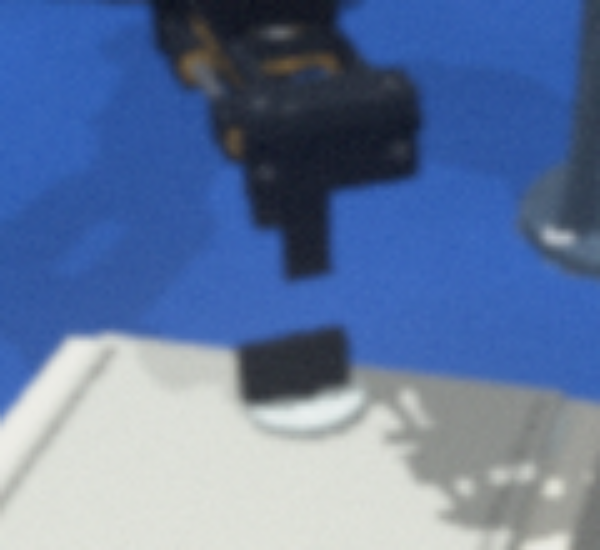

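The scene crop shows the open fingers straddling the line of the wing: fingertip at (305,275), wing at (295,365). I'll go down, with small steps near the disc.

>>> {"op": "drive_tool", "data": {
  "commands": [
    {"dx": 0, "dy": 0.5, "dz": 0, "wx": 0, "wy": 0, "wz": 0, "grip": 45},
    {"dx": 0, "dy": 0.5, "dz": 0, "wx": 0, "wy": 0, "wz": 0, "grip": 45},
    {"dx": 0, "dy": 0.2, "dz": 0, "wx": 0, "wy": 0, "wz": 0, "grip": 45}
  ]
}}

```text
time_s: 7.95
position: [0.5107, -0.1114, 0.1765]
tcp_rot: [[0.838, -0.003, -0.545], [0.545, 0.002, 0.838], [-0.002, -1.0, 0.004]]
force: [0.9, -0.2, -0.6]
opening: 0.518
```

>>> {"op": "drive_tool", "data": {
  "commands": [
    {"dx": 0, "dy": 0.2, "dz": 0, "wx": 0, "wy": 0, "wz": 0, "grip": 45}
  ]
}}

```text
time_s: 8.07
position: [0.5118, -0.1122, 0.1697]
tcp_rot: [[0.839, -0.0, -0.545], [0.545, 0.0, 0.839], [-0.0, -1.0, 0.001]]
force: [-0.3, -0.1, -0.2]
opening: 0.515
```

>>> {"op": "drive_tool", "data": {
  "commands": [
    {"dx": 0, "dy": 0.1, "dz": 0, "wx": 0, "wy": 0, "wz": 0, "grip": 45}
  ]
}}

```text
time_s: 8.2
position: [0.5118, -0.1126, 0.1661]
tcp_rot: [[0.839, -0.0, -0.545], [0.545, 0.0, 0.839], [0.0, -1.0, 0.0]]
force: [0.3, 0.4, -0.9]
opening: 0.517
```

>>> {"op": "drive_tool", "data": {
  "commands": [
    {"dx": 0, "dy": 0.1, "dz": 0, "wx": 0, "wy": 0, "wz": 0, "grip": 45}
  ]
}}

```text
time_s: 8.32
position: [0.5121, -0.1129, 0.1625]
tcp_rot: [[0.839, 0.001, -0.544], [0.544, -0.0, 0.839], [0.001, -1.0, -0.001]]
force: [0.1, 0.4, -0.1]
opening: 0.521
```

>>> {"op": "drive_tool", "data": {
  "commands": [
    {"dx": 0, "dy": 0.1, "dz": 0, "wx": 0, "wy": 0, "wz": 0, "grip": 45}
  ]
}}

```text
time_s: 8.45
position: [0.5119, -0.113, 0.1585]
tcp_rot: [[0.839, 0.001, -0.544], [0.544, -0.0, 0.839], [0.0, -1.0, -0.001]]
force: [0.3, 0.2, -0.5]
opening: 0.517
```

>>> {"op": "drive_tool", "data": {
  "commands": [
    {"dx": 0, "dy": 0.08, "dz": 0, "wx": 0, "wy": 0, "wz": 0, "grip": 45}
  ]
}}

```text
time_s: 8.57
position: [0.5118, -0.1129, 0.1551]
tcp_rot: [[0.839, 0.0, -0.544], [0.544, -0.0, 0.839], [0.0, -1.0, -0.0]]
force: [-0.5, 0.3, -0.1]
opening: 0.516
```

>>> {"op": "drive_tool", "data": {
  "commands": [
    {"dx": 0, "dy": 0, "dz": 0, "wx": 0, "wy": 0, "wz": 0, "grip": 0},
    {"dx": 0, "dy": 0, "dz": 0, "wx": 0, "wy": 0, "wz": 0, "grip": 0},
    {"dx": 0, "dy": 0, "dz": 0, "wx": 0, "wy": 0, "wz": 0, "grip": 0},
    {"dx": 0, "dy": 0, "dz": 0, "wx": 0, "wy": 0, "wz": 0, "grip": 0},
    {"dx": 0, "dy": 0, "dz": 0, "wx": 0, "wy": 0, "wz": 0, "grip": 0},
    {"dx": 0, "dy": 0, "dz": 0, "wx": 0, "wy": 0, "wz": 0, "grip": 0}
  ]
}}

```text
time_s: 9.32
position: [0.5113, -0.1132, 0.1553]
tcp_rot: [[0.839, -0.001, -0.545], [0.545, -0.001, 0.839], [-0.001, -1.0, -0.0]]
force: [-2.2, -2.7, 2.4]
opening: 0.198
```

>>> {"op": "drive_tool", "data": {
  "commands": [
    {"dx": 0, "dy": 0.05, "dz": 0, "wx": 0, "wy": 0, "wz": 0, "grip": 0}
  ]
}}

```text
time_s: 9.45
position: [0.5112, -0.1132, 0.1537]
tcp_rot: [[0.839, -0.001, -0.545], [0.545, -0.001, 0.839], [-0.001, -1.0, -0.0]]
force: [-5.1, -2.4, 7.5]
opening: 0.196
```

>>> {"op": "drive_tool", "data": {
  "commands": [
    {"dx": 0, "dy": 0.05, "dz": 0, "wx": 0, "wy": 0, "wz": 0, "grip": 0}
  ]
}}

```text
time_s: 9.57
position: [0.511, -0.1131, 0.152]
tcp_rot: [[0.839, -0.001, -0.545], [0.545, -0.001, 0.839], [-0.001, -1.0, 0.0]]
force: [-5.1, -1.1, 11.0]
opening: 0.201
```

>>> {"op": "drive_tool", "data": {
  "commands": [
    {"dx": -0.02, "dy": 0.04, "dz": 0.01, "wx": 0, "wy": 0, "wz": 0, "grip": 0}
  ]
}}

```text
time_s: 9.7
position: [0.5108, -0.1132, 0.1507]
tcp_rot: [[0.839, 0.001, -0.544], [0.544, -0.001, 0.839], [0.0, -1.0, -0.001]]
force: [-4.1, -1.6, 12.4]
opening: 0.195
```

>>> {"op": "drive_tool", "data": {
  "commands": [
    {"dx": 0, "dy": 0.03, "dz": 0, "wx": 0, "wy": 0, "wz": 0, "grip": 0}
  ]
}}

```text
time_s: 9.82
position: [0.5108, -0.1132, 0.1498]
tcp_rot: [[0.839, 0.001, -0.544], [0.544, -0.001, 0.839], [0.0, -1.0, -0.001]]
force: [-6.1, -1.0, 14.1]
opening: 0.193
```

>>> {"op": "drive_tool", "data": {
  "commands": [
    {"dx": 0, "dy": 0.03, "dz": 0, "wx": 0, "wy": 0, "wz": 0, "grip": 0}
  ]
}}

```text
time_s: 9.95
position: [0.5107, -0.1132, 0.1488]
tcp_rot: [[0.839, 0.0, -0.544], [0.544, -0.001, 0.839], [-0.0, -1.0, -0.001]]
force: [-6.7, -1.4, 14.7]
opening: 0.196
```

>>> {"op": "drive_tool", "data": {
  "commands": [
    {"dx": -0.02, "dy": 0.02, "dz": 0.014, "wx": 0, "wy": 0, "wz": 0, "grip": 0}
  ]
}}

```text
time_s: 10.07
position: [0.5105, -0.1132, 0.1483]
tcp_rot: [[0.839, 0.002, -0.544], [0.544, -0.001, 0.839], [0.002, -1.0, -0.002]]
force: [-4.3, 0.5, 14.8]
opening: 0.196
```

>>> {"op": "drive_tool", "data": {
  "commands": [
    {"dx": 0, "dy": 0.02, "dz": 0, "wx": 0, "wy": 0, "wz": 0, "grip": 0}
  ]
}}

```text
time_s: 10.2
position: [0.5105, -0.1132, 0.1477]
tcp_rot: [[0.839, 0.003, -0.544], [0.544, -0.001, 0.839], [0.002, -1.0, -0.002]]
force: [-5.3, -0.8, 16.2]
opening: 0.194
```

>>> {"op": "drive_tool", "data": {
  "commands": [
    {"dx": 0, "dy": 0.02, "dz": 0, "wx": 0, "wy": 0, "wz": 0, "grip": 0}
  ]
}}

```text
time_s: 10.32
position: [0.5105, -0.1133, 0.1472]
tcp_rot: [[0.839, 0.002, -0.544], [0.544, -0.001, 0.839], [0.001, -1.0, -0.002]]
force: [-5.8, -0.0, 22.3]
opening: 0.196
```

>>> {"op": "drive_tool", "data": {
  "commands": [
    {"dx": 0, "dy": 0, "dz": 0, "wx": 0, "wy": 0, "wz": 0, "grip": 0}
  ]
}}

```text
time_s: 10.45
position: [0.5105, -0.1132, 0.1473]
tcp_rot: [[0.839, 0.002, -0.544], [0.544, -0.001, 0.839], [0.001, -1.0, -0.002]]
force: [-6.0, -0.5, 17.6]
opening: 0.197
```

>>> {"op": "drive_tool", "data": {
  "commands": [
    {"dx": 0, "dy": 0.01, "dz": 0, "wx": 0, "wy": 0, "wz": 0, "grip": 0}
  ]
}}

```text
time_s: 10.58
position: [0.5105, -0.1133, 0.1473]
tcp_rot: [[0.839, 0.003, -0.544], [0.544, -0.001, 0.839], [0.001, -1.0, -0.002]]
force: [-6.6, -0.8, 22.4]
opening: 0.199
```

The height has stopped at 0.1473 while the force still rises, so the hatch is resting on the keeper. I'll turn while holding.

>>> {"op": "drive_tool", "data": {
  "commands": [
    {"dx": 0, "dy": 0, "dz": 0, "wx": 0, "wy": 0.05, "wz": 0, "grip": 0},
    {"dx": 0, "dy": 0, "dz": 0, "wx": 0, "wy": 0.05, "wz": 0, "grip": 0},
    {"dx": 0, "dy": 0, "dz": 0, "wx": 0, "wy": 0.05, "wz": 0, "grip": 0}
  ]
}}

```text
time_s: 10.95
position: [0.5105, -0.1132, 0.1473]
tcp_rot: [[0.944, 0.003, -0.331], [0.331, -0.001, 0.944], [0.002, -1.0, -0.002]]
force: [-7.0, 0.1, 21.1]
opening: 0.195
```

```bash
python3 -c "
from h import *
s=bot.read_state();print(s['force'],s['moment'],s['joint_positions'])"
```

```text
[-7.04965124  0.06217327 21.09983985] [-0.16045787  1.00784732  0.00882344] [-2.47558020e+01  2.82043126e+01  1.00865198e+02 -1.35652172e-02
  5.07583893e+01 -4.40914029e+01]
```

>>> {"op": "drive_tool", "data": {
  "commands": [
    {"dx": 0, "dy": 0, "dz": 0, "wx": 0, "wy": 0.06, "wz": 0, "grip": 0},
    {"dx": 0, "dy": 0, "dz": 0, "wx": 0, "wy": 0.06, "wz": 0, "grip": 0},
    {"dx": 0, "dy": 0, "dz": 0, "wx": 0, "wy": 0.06, "wz": 0, "grip": 0},
    {"dx": 0, "dy": 0, "dz": 0, "wx": 0, "wy": 0.06, "wz": 0, "grip": 0}
  ]
}}

```text
time_s: 11.45
position: [0.5106, -0.1133, 0.1473]
tcp_rot: [[0.999, 0.003, 0.04], [-0.04, -0.001, 0.999], [0.003, -1.0, -0.001]]
force: [-6.0, -0.0, 20.5]
opening: 0.194
```

>>> {"op": "drive_tool", "data": {
  "commands": [
    {"dx": 0, "dy": 0, "dz": 0, "wx": 0, "wy": 0.06, "wz": 0, "grip": 0},
    {"dx": 0, "dy": 0, "dz": 0, "wx": 0, "wy": 0.06, "wz": 0, "grip": 0},
    {"dx": 0, "dy": 0, "dz": 0, "wx": 0, "wy": 0.06, "wz": 0, "grip": 0}
  ]
}}

```text
time_s: 11.82
position: [0.5106, -0.1133, 0.1473]
tcp_rot: [[0.948, 0.003, 0.317], [-0.317, -0.002, 0.948], [0.003, -1.0, -0.001]]
force: [-5.8, 0.1, 20.5]
opening: 0.197
```

```bash
python3 -c "
from h import *
s=bot.read_state();print(s['force'],s['moment'],s['joint_positions'])"
```

```text
[-5.76803012  0.10247053 20.50581475] [-0.16465262  1.05364526  0.01835769] [-2.47550522e+01  2.82074046e+01  1.00860595e+02 -1.98722753e-02
  5.07579181e+01 -6.26545179e+00]
```

>>> {"op": "drive_tool", "data": {
  "commands": [
    {"dx": 0, "dy": 0, "dz": 0, "wx": 0, "wy": 0.05, "wz": 0, "grip": 0},
    {"dx": 0, "dy": 0, "dz": 0, "wx": 0, "wy": 0.05, "wz": 0, "grip": 0}
  ]
}}

```text
time_s: 12.08
position: [0.5106, -0.1133, 0.1473]
tcp_rot: [[0.887, 0.003, 0.461], [-0.461, -0.002, 0.887], [0.003, -1.0, -0.0]]
force: [-4.8, -0.6, 20.2]
opening: 0.195
```

>>> {"op": "drive_tool", "data": {
  "commands": [
    {"dx": 0, "dy": 0, "dz": 0, "wx": 0, "wy": 0.05, "wz": 0, "grip": 0},
    {"dx": 0, "dy": 0, "dz": 0, "wx": 0, "wy": 0.05, "wz": 0, "grip": 0}
  ]
}}

```text
time_s: 12.32
position: [0.5106, -0.1133, 0.1473]
tcp_rot: [[0.804, 0.003, 0.594], [-0.594, -0.002, 0.804], [0.003, -1.0, 0.0]]
force: [-6.7, -0.7, 20.9]
opening: 0.198
```

```bash
python3 -c "
from h import *
s=bot.read_state();print(s['force'],s['moment'],s['joint_positions'])"
```

```text
[-6.652725   -0.66765924 20.88057946] [-0.29430978  1.12083394  0.01827395] [-2.47542488e+01  2.82080745e+01  1.00858261e+02 -2.28331650e-02
  5.07572806e+01  1.17080759e+01]
```

>>> {"op": "drive_tool", "data": {
  "commands": [
    {"dx": 0, "dy": 0, "dz": 0, "wx": 0, "wy": 0.065, "wz": 0, "grip": 0},
    {"dx": 0, "dy": 0, "dz": 0, "wx": 0, "wy": 0.065, "wz": 0, "grip": 0},
    {"dx": 0, "dy": 0, "dz": 0, "wx": 0, "wy": 0.065, "wz": 0, "grip": 0},
    {"dx": 0, "dy": 0, "dz": 0, "wx": 0, "wy": 0.065, "wz": 0, "grip": 0}
  ]
}}

```text
time_s: 12.82
position: [0.5106, -0.1133, 0.1473]
tcp_rot: [[0.502, 0.003, 0.865], [-0.865, -0.002, 0.502], [0.003, -1.0, 0.001]]
force: [-4.8, -0.4, 19.9]
opening: 0.2
```

>>> {"op": "drive_tool", "data": {
  "commands": [
    {"dx": 0, "dy": 0, "dz": 0, "wx": 0, "wy": 0.065, "wz": 0, "grip": 0},
    {"dx": 0, "dy": 0, "dz": 0, "wx": 0, "wy": 0.065, "wz": 0, "grip": 0},
    {"dx": 0, "dy": 0, "dz": 0, "wx": 0, "wy": 0.065, "wz": 0, "grip": 0},
    {"dx": 0, "dy": 0, "dz": 0, "wx": 0, "wy": 0.065, "wz": 0, "grip": 0}
  ]
}}

```text
time_s: 13.32
position: [0.5106, -0.1134, 0.1473]
tcp_rot: [[0.117, 0.003, 0.993], [-0.993, -0.002, 0.117], [0.002, -1.0, 0.002]]
force: [-6.3, 0.0, 19.8]
opening: 0.196
```

```bash
python3 -c "
from h import *
s=bot.read_state();print(s['force'],s['moment'],s['joint_positions'],s['tau'])"
```

```text
[-6.25714101  0.02530631 19.79039599] [-0.16899783  1.259164    0.02024616] [-2.47582055e+01  2.82102866e+01  1.00854037e+02 -2.84722826e-02
  5.07586345e+01  5.85491300e+01] [  0.84583936 -27.88232267 -11.46701485   0.79136755  -1.57284144
  -0.48944559]
```

>>> {"op": "drive_tool", "data": {
  "commands": [
    {"dx": 0, "dy": 0, "dz": 0, "wx": 0, "wy": 0.03, "wz": 0, "grip": 0},
    {"dx": 0, "dy": 0, "dz": 0, "wx": 0, "wy": 0.03, "wz": 0, "grip": 0}
  ]
}}

```text
time_s: 13.58
position: [0.5106, -0.1134, 0.1473]
tcp_rot: [[0.025, 0.003, 1.0], [-1.0, -0.002, 0.025], [0.002, -1.0, 0.003]]
force: [-6.7, 0.4, 20.7]
opening: 0.196
```

```bash
python3 -c "
from h import *
s=bot.read_state();print(s['force'],s['moment'],s['joint_positions'][5],s['tau'][5])"
```

```text
[-6.67674022  0.36415029 20.68969419] [-0.17493617  1.17206573  0.04427952] 63.847184370245756 -0.2032013051211834
```

>>> {"op": "drive_tool", "data": {
  "commands": [
    {"dx": 0, "dy": 0, "dz": 0, "wx": 0, "wy": 0.03, "wz": 0, "grip": 0}
  ]
}}

```text
time_s: 13.7
position: [0.5106, -0.1134, 0.1473]
tcp_rot: [[-0.022, 0.003, 1.0], [-1.0, -0.002, -0.022], [0.002, -1.0, 0.003]]
force: [-6.6, -0.3, 19.6]
opening: 0.197
```

```bash
python3 -c "
from h import *
s=bot.read_state();print(s['force'],s['moment'],s['joint_positions'][5],s['tau'][5])"
```

```text
[-6.55571062 -0.32157929 19.55105685] [-0.11082262  1.28735333  0.05880656] 66.54572529754532 -0.20398635417222977
```

>>> {"op": "drive_tool", "data": {
  "commands": [
    {"dx": 0, "dy": 0, "dz": 0, "wx": 0, "wy": 0.02, "wz": 0, "grip": 0}
  ]
}}

```text
time_s: 13.82
position: [0.5105, -0.1134, 0.1473]
tcp_rot: [[-0.053, 0.003, 0.999], [-0.999, -0.002, -0.053], [0.002, -1.0, 0.003]]
force: [-4.7, -0.2, 20.6]
opening: 0.197
```

```bash
python3 -c "
from h import *
s=bot.read_state();print(s['force'],s['moment'],s['joint_positions'][5],s['tau'][5])"
```

```text
[-4.66594813 -0.22076581 20.61754985] [-0.09576478  1.2017894   0.22800623] 68.30013892070936 0.08918574079871178
```

>>> {"op": "drive_tool", "data": {
  "commands": [
    {"dx": 0, "dy": 0, "dz": 0, "wx": 0, "wy": 0.02, "wz": 0, "grip": 0}
  ]
}}

```text
time_s: 13.95
position: [0.5107, -0.1134, 0.1473]
tcp_rot: [[-0.084, 0.003, 0.996], [-0.996, -0.002, -0.084], [0.002, -1.0, 0.003]]
force: [-5.2, -0.4, 20.1]
opening: 0.199
```

```bash
python3 -c "
from h import *
s=bot.read_state();print(s['force'],s['moment'],s['joint_positions'][5],s['tau'][5])"
```

```text
[-5.18311321 -0.39549946 20.12580269] [-0.15316435  1.16028544  0.36963953] 70.07437118065907 0.15150593128055334
```

The moment about the knob axis climbed from 0.06 to 0.37 N m at the expected angle, so the knob is at its stop. I'll ease off the pressing, release and rise.

>>> {"op": "drive_tool", "data": {
  "commands": [
    {"dx": 0, "dy": -0.03, "dz": 0, "wx": 0, "wy": 0, "wz": 0, "grip": 0},
    {"dx": 0, "dy": -0.03, "dz": 0, "wx": 0, "wy": 0, "wz": 0, "grip": 0}
  ]
}}

```text
time_s: 14.2
position: [0.5107, -0.1134, 0.1482]
tcp_rot: [[-0.083, 0.003, 0.997], [-0.997, -0.002, -0.083], [0.001, -1.0, 0.003]]
force: [-2.4, -1.0, 7.4]
opening: 0.191
```

>>> {"op": "drive_tool", "data": {
  "commands": [
    {"dx": 0, "dy": 0, "dz": 0, "wx": 0, "wy": 0, "wz": 0, "grip": 45},
    {"dx": 0, "dy": 0, "dz": 0, "wx": 0, "wy": 0, "wz": 0, "grip": 45},
    {"dx": 0, "dy": 0, "dz": 0, "wx": 0, "wy": 0, "wz": 0, "grip": 45},
    {"dx": 0, "dy": 0, "dz": 0, "wx": 0, "wy": 0, "wz": 0, "grip": 45}
  ]
}}

```text
time_s: 14.7
position: [0.5098, -0.1127, 0.1464]
tcp_rot: [[-0.084, -0.0, 0.996], [-0.996, 0.0, -0.084], [-0.0, -1.0, -0.0]]
force: [0.2, -0.7, 0.2]
opening: 0.493
```

>>> {"op": "drive_tool", "data": {
  "commands": [
    {"dx": 0, "dy": -0.3, "dz": 0, "wx": 0, "wy": 0, "wz": 0, "grip": 45},
    {"dx": 0, "dy": -0.7, "dz": 0, "wx": 0, "wy": 0, "wz": 0, "grip": 45},
    {"dx": 0, "dy": -1, "dz": 0, "wx": 0, "wy": 0, "wz": 0, "grip": 45},
    {"dx": 0, "dy": -1, "dz": 0, "wx": 0, "wy": 0, "wz": 0, "grip": 45},
    {"dx": -1, "dy": 0, "dz": 0, "wx": 0, "wy": 0, "wz": 0, "grip": 45},
    {"dx": -1, "dy": 0, "dz": 0, "wx": 0, "wy": 0, "wz": 0, "grip": 45},
    {"dx": -1, "dy": 0, "dz": 0, "wx": 0, "wy": 0, "wz": 0, "grip": 45},
    {"dx": -1, "dy": 0, "dz": 0, "wx": 0, "wy": 0, "wz": 0, "grip": 45}
  ]
}}

```text
time_s: 15.7
position: [0.5234, 0.0477, 0.2677]
tcp_rot: [[-0.084, 0.001, 0.996], [-0.996, -0.0, -0.084], [-0.0, -1.0, 0.001]]
force: [1.3, -0.0, -0.7]
opening: 0.515
```

>>> {"op": "drive_tool", "data": {
  "commands": [
    {"dx": -1, "dy": 0, "dz": 0, "wx": 0, "wy": 0, "wz": 0, "grip": 45},
    {"dx": -1, "dy": 0, "dz": 0, "wx": 0, "wy": 0, "wz": 0, "grip": 45},
    {"dx": -1, "dy": 0, "dz": 0, "wx": 0, "wy": 0, "wz": 0, "grip": 45},
    {"dx": 0, "dy": 0, "dz": 0, "wx": 0, "wy": 0, "wz": 0, "grip": 45}
  ]
}}

```text
time_s: 16.2
position: [0.5333, 0.1685, 0.2675]
tcp_rot: [[-0.08, 0.001, 0.997], [-0.997, 0.001, -0.08], [-0.001, -1.0, 0.001]]
force: [0.2, -0.3, -0.7]
opening: 0.516
```

```bash
python3 - <<'E'
from h import *
p,d,W=cap("top");cv2.imwrite("pics/t5.png",cv2.resize(p[90:290,230:480,::-1],None,fx=3,fy=3))
b=(p.max(-1)<75)&(W[...,2]>.145)&(W[...,2]<.2)&(abs(W[...,0]-.51)<.06)&(abs(W[...,1]+.113)<.06)
X=W[b][:,:2];xy=X-X.mean(0);vt=np.linalg.svd(xy,full_matrices=False)[2];t=xy@vt[0];print(b.sum(),X.mean(0),np.degrees(np.arctan2(vt[0][1],vt[0][0])),t.min(),t.max())
ok=(p.min(-1)>120)&(W[...,2]>.11)&(W[...,2]<.16)&(abs(W[...,0]-.62)<.08)&(abs(W[...,1]+.12)<.09)
P=W[ok];print("plate",np.linalg.lstsq(np.c_[P[:,0]-.734,P[:,1]+.12,np.ones(len(P))],P[:,2],rcond=None)[0])
p,d,W=cap("scene")
ok=(p.min(-1)>120)&(W[...,2]>.11)&(W[...,2]<.16)&(abs(W[...,0]-.62)<.09)&(abs(W[...,1]+.12)<.08)
P=W[ok];print("plate s",np.linalg.lstsq(np.c_[P[:,0]-.6,P[:,1]+.12,np.ones(len(P))],P[:,2],rcond=None)[0])
E
```

```text
100 [ 0.50680056 -0.11065788] 178.41882365421785 -0.023976649424416983 0.024839428467540826
plate [-0.00212591 -0.00100634  0.13605973]
plate s [-0.00579138  0.00174995  0.13554475]
```

View pics/t5.png

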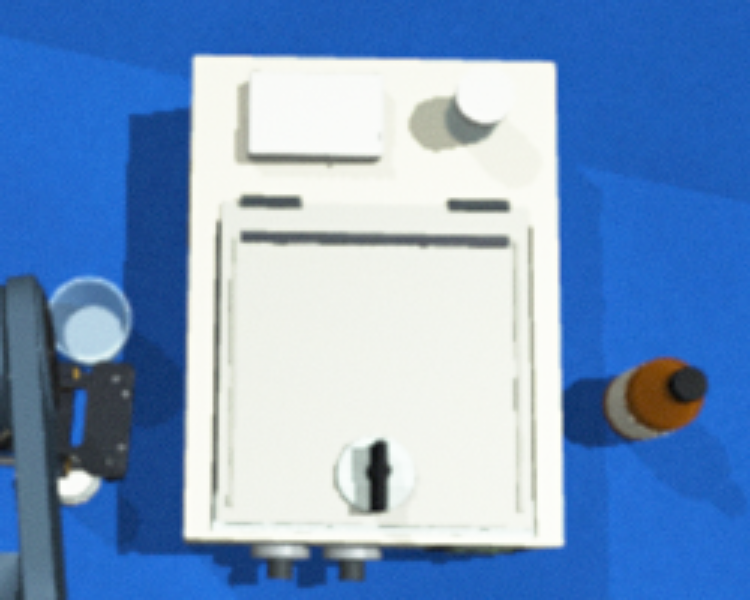

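The top crop shows the hatch flat with the wing at (377,475) pointing to the front, and the beaker, jar and amber bottle in place. The gripper is clear. Handing in.

```bash
python3 -c "
from h import *
print(workorder.hand_in(), bot.read_state()['time_s'])"
```

```text
the job is handed in; nothing more can be done
the job is handed in; nothing more can be done
```

The hatch is closed and latched, and I handed the job in at about 16 s of the 54 s allowed. `hand_in` reports no verdict, so the result rests on my own checks below.

**What I did:** I pushed the hatch down with closed fingertips from about 0.46 rad onto its buffers, then gripped the wing. I pressed until the height stopped at 0.1473 m, with the vertical force holding at 20–22 N. Holding that, I turned the knob about 124° clockwise until the moment about its axis rose from 0.06 to 0.37 N m, showing the stop. Then I eased off, let go and withdrew.

**Last checks:**
- **Wing direction:** it lies at 178.4°, against about 178.7° expected at the latched stop, and its long end points to the front.
- **Hatch angle:** it stayed down at about 0.002–0.006 rad after release, against about 0.03 rad when it was sprung up unlatched.
- **Bystanders:** the beaker, jar and amber bottle look unmoved in the last top picture, judged by eye.

**Disagreements:**
- The closed fingertips measured about level with the reported TCP, not the stated 22 mm ahead, so I used force and camera height instead.
- While gripping and pressing there was a steady sideways force of about 4–7 N on the tool.

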